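Unload the finished tube from the block heater and shut its hood

ROBOT

A 6-joint arm with a two-finger parallel gripper is mounted at the origin on a cart in front of the work surface, level with it; the furniture and walls round the work are solid. World frame = base frame: x ahead of the robot, y to its left, z up, the work surface at z = 0. Lengths are in m, angles in rad, forces in N, time in s.
With the tool pointing down it reaches from about 0.375 to 0.9 m from the base axis. Payload 3.1 kg.
Tool frame: the origin (TCP) lies at the very end of the fingers, on their centre line; the grasp point (between the pads) lies 19 mm behind it (tcp_to_grasp is the distance from the TCP to the grasp point, in m); z points along the fingers, y is the line along which they close (so a half turn about z gives the same grasp; the last joint's range is limited). The gripper opens to 87 mm and grips with 3 to 60 N. Pads are 19 mm wide; open, the fingers measure 117 mm over their backs; the gripper's body (75 mm by 190 mm) begins 51 mm behind the grasp point.
Start: joints at [-1.379, 0.527, 1.433, -0, 1.181, -0.178], TCP at [0.226, -0.582, 0.223] pointing down, gripper open.
Joint ranges: [-3.08, 3.08], [-0.75, 2.2], [0.22, 2.44], [-1.43, 4.57], [0, 2.65], [-2.85, 2.85]. Speed limits (rad/s): [2.79, 2.79, 3.14, 3.14, 3.14, 3.14].

INTERFACE

Orientations are given as [roll, pitch, yaw] about the fixed x, y, z axes, in that order (R = Rz(yaw) Ry(pitch) Rx(roll)).
In Python, from cell import * gives the robot as it stands. The module is installed in compiled form; this text tells all that it offers.
- The arm moves only by the tool carry_out, never from a script. Its argument "plan" is a list of rows, each an object of numbers: "dx", "dy", "dz": the shift along the tool's x, y, z in units of 25 mm (1.0 is 25 mm); "wx", "wy", "wz": the turn, a rotation vector about the tool's x, y, z in units of 6 degrees (1.0 is 6 degrees). A call has 1 to 5 rows; each row is the pose to reach, as a shift and turn from the pose commanded when the call began, along the tool's axes at that moment; what a row does not reach only later rows make up. A row lasts 1/12 s, in which the tool goes at most 41.7 mm and 7.16 degrees, less where a joint would pass 70% of its speed; a pose out of reach is approached as far as the arm can. A call with a gripper value outside its range is refused whole. "gripper" is the closure, from 0 (fully open) to 1 (shut), set as the call begins (left out, the last holds). The fingers move at their own pace and stop on an object; "newtons" is the grip in N (left out, the last holds). Time passes only in rows, so rows that repeat a pose let the fingers close. It gives the time, the measured TCP pose, the force, the opening and the grip force at its end, in the units of the state.
- read_state(): the state, without advancing time (a new reading comes with each control period).
- grab_frame(name): name is "side" or "top"; returns a dict with "pixels" (384x512x3 uint8, red, green, blue), "fx", "fy", "cx", "cy" (pixels), "k1" (the pictures are not rectified: a ray, as slopes to the right and down, at radius r is drawn at 1 + k1 r^2 times it, then the intrinsics apply), "world_from_camera" (4x4, takes a point from camera to world coordinates). Camera axes: x right, y down, z forward; pixel columns grow to the right and rows downward; lengths in m; the calibration is good to about 2 mm. A picture is of the moment at which its call begins. There is no depth.
- sign_off(): hands the job in; it is judged then, once.
Trained networks look in a picture, given as the dict that the camera call returned (one of the last four; its "shot" number tells which), for a name from the list of things; names that differ only in an ending like _2 or _b are one class to them, and where a whole thing is asked for, a point or a joint stands for the part that bears it (a point fixed in the world has none). Each returns a list of dicts, best first, with "p" (0 to 1); they miss things now and then, are a little off and sometimes report something else, mostly with a low value. They report only what shows in the picture. A call takes as long as a camera call.
- silhouettes(picture, target): "region" (384x512 bool, what is visible of it) and "extent" ([left, top, right, bottom] in pixels, round what is visible of it).
The state is a dict: "time_s": time; "joints": joint angles; "joint_vel": joint speeds; "tau": joint torques, N m; "tool_pos": TCP position; "eef_rot": TCP orientation; "force": force on the tool from outside, world axes, zero at the start; "torque": the same for the moment, N m; "gripper_width": finger opening in m; "finger_force": force on a finger pad.
Only numpy, scipy, OpenCV 4.12 (cv2) and the standard library are available. Lean on these libraries where they do the work, as an engineer would, in place of code of your own. Each camera call takes 0.05 s, during which the arm holds its last target. There are 200 camera calls.

TASK

The sample in the test tube has had its time in the block heater. Press the heater's side pedal down to raise the clear hood, lift the tall test tube out of the block and stand it fully down in a free place of the wooden rack near the front of the worktop (not the one by the back wall) without dropping it, then ease the pedal gently back up to its stop so that the hood is shut again over the two short vials. The hood is hot, so move it by the pedal alone and keep off it with the gripper, and leave the vials and the tubes already in the rack where they are.

Things in the scene. Friction and masses are not known exactly. Their poses are not given: they have to be found in the camera images.
- heater: White block heater, fixed on the worktop: case 150 (x, from -84 to +66) x 170 (y) x 84 mm high, sloping control panel at its front (-x), clear hood on top, pedal lever on its left (+y) side. Origin: on the worktop under the middle of the wells; x to the back, y to the left seen from the robot, z up.
- block (a point): Middle of the top of the heater's aluminium block, 86 mm above the worktop, axes as the heater's. 2 x 3 round wells, 21.5 mm wide, 50 mm deep, centres at x = -20, +20 and y = -46, 0, +46 mm. The test tube and the two vials stand at (-20, +46), (-20, -46) and (+20, 0), in any order; the other wells are empty.
- pedal (a joint): Angle of the steel side lever with the pedal pad, rad: 0 = pad up (hood shut), 0.5 = down (hood raised), a stop at each end; axis along the heater's y. A friction pivot: stays where it is left. 4 to 7 N press it at the pad, 2 to 7 N raise it. A toothed quadrant turns the hood 3.4 times as far (the pad's last 2 mm up are 0.06 rad of hood): bring the pad right up to its stop.
- hood: The clear plastic hood, 110 (x) x 150 (y) x 84 mm high, open below, hot. Origin on its hinge, at the middle of its rear lower edge (heater x = +60, z = 89 mm); shut, its axes are the heater's and it spans x = -112 to -2, z = 0 to 84 mm. Its z axis tilts from 0 (shut) to 1.70 rad (fully raised: upright, leaning slightly back, clear of the wells). The robot must not touch it.
- pedal_pad (a point): Middle of the ribbed top of the pedal pad; moves with the pedal; 90 mm above the worktop when up, 37 when down. Pad: 40 long (x), 28 wide (y), 8 thick plus 2 mm rubber on top; its middle (6 mm under this point) is 110 mm in front of the pivot, 0.25 rad above level when up, 0.25 below when down. Free all round: press it from above, or pinch its sides along the heater's y and follow the arc.
- pedal_pivot (a point): Pivot of the pedal lever, fixed on the heater's left side, 58 mm above the worktop, in the plane of the pad's middle (heater x = -10, y = +99 mm).
- test_tube: Glass test tube, 118 mm tall, 18.4 mm across, standing in one well of the heater with 68 mm above the block. Origin at the middle of its foot, z up its axis. About 30 g.
- vial_a: Short capped glass vial, 56 mm tall, 19 mm across, in a heater well; stays there. Origin at its foot.
- vial_b: Second vial, the same.
- rack: Wooden test-tube rack at the front of the worktop (another, not to be used, stands at the back wall), fixed, 50 (x) x 220 (y) x 85 mm high. Origin on the worktop under its middle, y along the row. Top board z = 68 to 76 with six 20 mm square holes at x = 0, y = -82, -49, -16, 16, 49, 82; tubes stand on its base board (top z = 11). Holes -49 and 82 hold the rack tubes, four are free.
- rack_tube_a: Another test tube of the same size, standing in the rack's hole at y = +82 mm; stays there. Origin at its foot.
- rack_tube_b: Another test tube of the same size, standing in the rack's hole at y = -49 mm; stays there. Origin at its foot.

How it is judged:
On the way, in this order (a step that is already met when the one before it is completed fails the run):
1. the hood is raised by the pedal (angle between hood's own z axis and vertical above 1.45 rad), for 0.2 s.
2. the test tube stands in a free place of the rack, let go, while the hood is still up (x of test_tube in the frame of rack between -0.016 and 0.016 m and y of test_tube in the frame of rack between -0.1 and 0.1 m and z of test_tube in the frame of rack between 0.006 and 0.018 m and angle between test_tube's own z axis and vertical below 0.25 rad and contact force between the fingers and test_tube below 0.1 N and angle between hood's own z axis and vertical above 0.5 rad), for 0.2 s.
At the end, for the whole second after the job is handed in: Test tube at rest in a rack hole (foot 6-18 mm above the rack's underside, within 16 mm of the row's line, leaning under 0.25 rad); hood under 0.07 rad and pedal under 0.02 rad; vials within 10 mm and rack tubes within 15 mm of where they were (x of test_tube in the frame of rack between -0.016 and 0.016 m and y of test_tube in the frame of rack between -0.1 and 0.1 m and z of test_tube in the frame of rack between 0.006 and 0.018 m and angle between test_tube's own z axis and vertical below 0.25 rad and linear speed of test_tube below 0.02 m/s and angle between hood's own z axis and vertical below 0.07 rad and value of joint pedal below 0.02 rad and distance of each of vial_a, vial_b from where it was at the start of the episode below 0.01 m and distance of each of rack_tube_a, rack_tube_b from where it was at the start of the episode below 0.015 m); the robot touches nothing.
It fails at once if the robot pushes on the hot hood (over 2 N) (contact force between any of the arm, the fingers and hood above 2 N).
It fails at once if the hood is slammed: the pedal comes up faster than 0.9 rad/s (0.1 m/s at the pad) in the hood's last 0.3 rad (angle between hood's own z axis and vertical below 0.3 rad and velocity of joint pedal below -0.9 rad/s).
It fails at once if the test tube is dropped (moves over 0.6 m/s while not held) (linear speed of test_tube above 0.6 m/s and contact force between the fingers and test_tube below 0.05 N).
It fails at once if a vial or a rack tube is pulled out or knocked over (moved over 25 mm) (distance of any of vial_a, vial_b, rack_tube_a, rack_tube_b from where it was at the start of the episode above 0.025 m).
It also fails if it takes over 72 s, if anything falls off the work surface, if the arm or the gripper's body presses on something with over 40 N, if the wrist force passes 120 N, or if a joint passes its speed limit or range.

## Working session

There is one attempt and no reset: what is moved stays moved. The work goes in short steps, Python scripts to look and compute and a tool call to move; the robot and the scene stay as the last step left them, time stands still between calls to the robot, and variables do not carry over. Pictures are saved under pics/ and viewed, at most 10 in all, crops included, and the job is handed in when it is done.

Besides the shell and the picture viewer there is one more tool, called after ">>>" in YAML: its name, and indented under it one key for each argument. carry_out: Moves the arm, as the interface text tells. Its arguments: {"type":"object","properties":{"plan":{"type":"array"},"gripper":{"type":"number"},"newtons":{"type":"number"}},"required":["plan"]}

```bash
mkdir -p pics; python3 - <<'E'
from cell import *
import cv2,numpy as np
s=read_state();print({k:np.round(v,3).tolist() for k,v in s.items()})
ims=[]
for n in("side","top"):
    f=grab_frame(n);print(n,f["fx"],f["cx"],f["cy"],f["k1"],np.round(f["world_from_camera"],3).tolist())
    cv2.imwrite(f"pics/{n}0.png",f["pixels"][:,:,::-1])
    for t in("heater","rack","test_tube","vial_a","pedal_pad","hood"):
        print(t,[(round(d["p"],2),np.round(d["extent"]).tolist()) for d in silhouettes(f,t)][:4])
E
```

```text
{'time_s': 0.0, 'joints': [-1.379, 0.528, 1.434, 0.0, 1.181, -0.178], 'joint_vel': [0.0, 0.001, 0.0, 0.001, -0.001, 0.0], 'tau': [-0.001, -44.005, -17.659, 0.063, 0.058, -0.0], 'tool_pos': [0.226, -0.582, 0.222], 'eef_rot': [-3.14, -0.0, 0.371], 'force': [-0.141, -0.396, -0.601], 'torque': [0.0, -0.04, 0.01], 'finger_force': 0.0, 'gripper_width': 0.087}
side 421.2684221827366 265.2190892132783 197.59346103376544 -0.06803178533827484 [[-0.41, -0.595, 0.691, -0.329], [-0.912, 0.263, -0.315, 0.303], [0.006, -0.76, -0.65, 0.887], [0.0, 0.0, 0.0, 1.0]]
heater [(0.69, [327.0, 169.0, 352.0, 204.0])]
rack [(0.62, [146.0, 214.0, 231.0, 276.0]), (0.5, [154.0, 229.0, 170.0, 262.0])]
test_tube []
vial_a []
pedal_pad []
hood []
top 493.85446650316425 255.21314026443855 189.82818618445148 -0.13887508472193622 [[0.017, -0.987, 0.16, 0.325], [-1.0, -0.015, 0.018, -0.072], [-0.016, -0.16, -0.987, 1.287], [0.0, 0.0, 0.0, 1.0]]
heater [(0.86, [309.0, 137.0, 394.0, 225.0])]
rack [(0.83, [130.0, 195.0, 219.0, 217.0])]
test_tube []
vial_a []
pedal_pad [(0.9, [310.0, 154.0, 322.0, 227.0])]
hood [(0.81, [311.0, 137.0, 390.0, 191.0])]
```

```bash
python3 -c "
import cv2,numpy as np
a=[cv2.imread(f'pics/{n}0.png') for n in('side','top')]
for n,i in zip(('side','top'),a): cv2.imwrite(f'pics/{n}0b.png',cv2.resize(i,(800,600),interpolation=cv2.INTER_CUBIC))"
```

```text
(no output)
```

View pics/side0b.png

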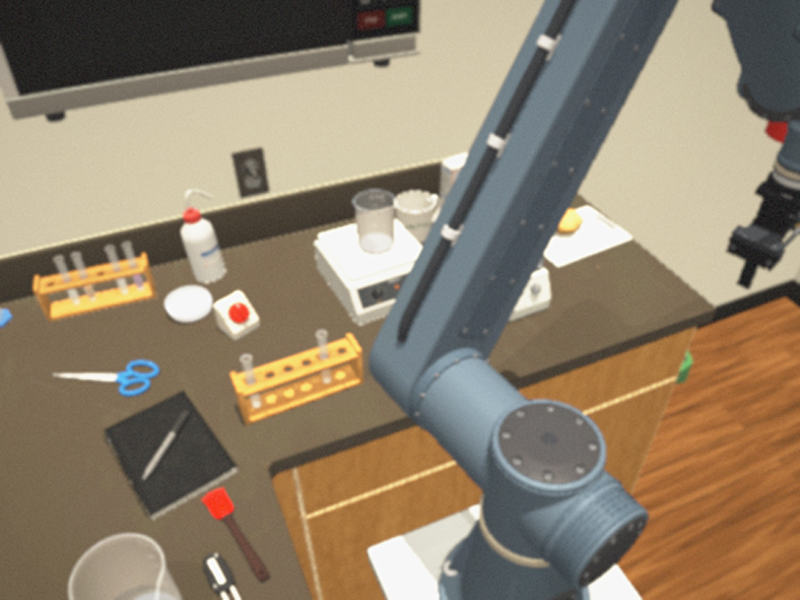

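View pics/top0b.png

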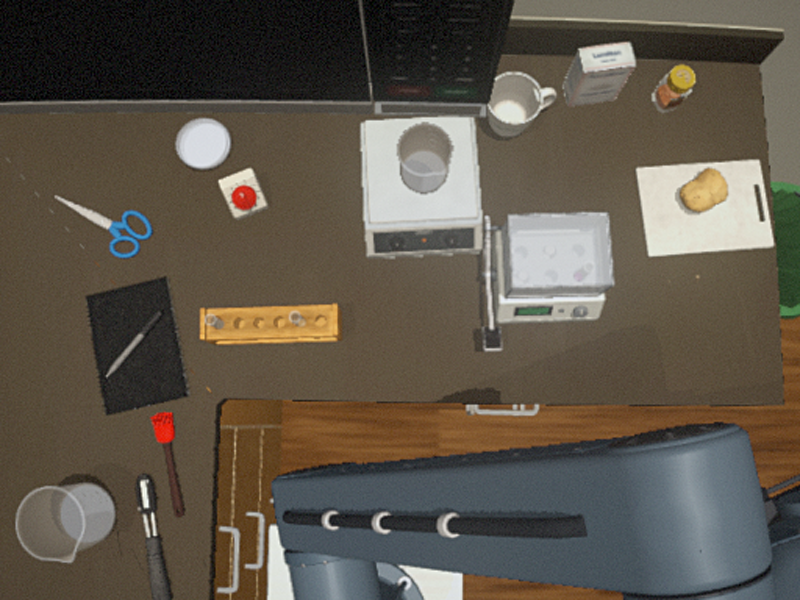

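The side view shows the front rack (left tube at about (248,370), right tube (322,350)), and the arm hides the heater. In the top view, scaled to 800x600, the rack is at (270,325), the heater at (553,265) and the pad at (491,338). The tube seems to stand at the front right, near (583,272). I'll zoom in on the heater and rack.

```bash
cat >h.py <<'E'
import numpy as np,cv2
from cell import *
def K(f): return np.array([[f["fx"],0,f["cx"]],[0,f["fy"],f["cy"]],[0,0,1.]]),np.array([f["k1"],0,0,0,0])
def proj(f,P):
    T=np.linalg.inv(f["world_from_camera"]);k,d=K(f)
    return cv2.projectPoints(np.atleast_2d(P).astype(float),cv2.Rodrigues(T[:3,:3])[0],T[:3,3],k,d)[0][:,0]
def ray(f,uv,z):
    k,d=K(f);p=cv2.undistortPoints(np.array(uv,float).reshape(-1,1,2),k,d)[:,0]
    W=np.array(f["world_from_camera"]);r=np.c_[p,np.ones(len(p))]@W[:3,:3].T
    return W[:3,3]+r*((z-W[2,3])/r[:,2])[:,None]
E
python3 - <<'E'
from h import *
f=grab_frame("top");im=f["pixels"][:,:,::-1]
a=cv2.resize(im[130:230,300:400],(600,600),interpolation=cv2.INTER_CUBIC)
cv2.imwrite("pics/c1.png",a)
b=cv2.resize(im[185:230,120:230],None,fx=7,fy=7,interpolation=cv2.INTER_CUBIC);cv2.imwrite("pics/c2.png",b)
for t,z in(("rack",.076),("pedal_pad",.09),("heater",.084)):
    for d in silhouettes(f,t)[:1]:
        m=d["region"].astype(np.uint8);r=cv2.minAreaRect(cv2.findNonZero(m));print(t,r,ray(f,cv2.boxPoints(r),z).round(3).tolist())
E
```

```text
rack ((173.40505981445312, 206.84886169433594), (24.076618194580078, 91.1238784790039), 88.83085632324219) [[0.502, 0.27, 0.076], [0.51, 0.04, 0.076], [0.45, 0.038, 0.076], [0.441, 0.266, 0.076]]
pedal_pad ((311.9634094238281, 188.67076110839844), (71.11790466308594, 11.484880447387695), 83.6598129272461) [[0.612, -0.166, 0.09], [0.615, -0.194, 0.09], [0.439, -0.213, 0.09], [0.436, -0.185, 0.09]]
```

View pics/c1.png

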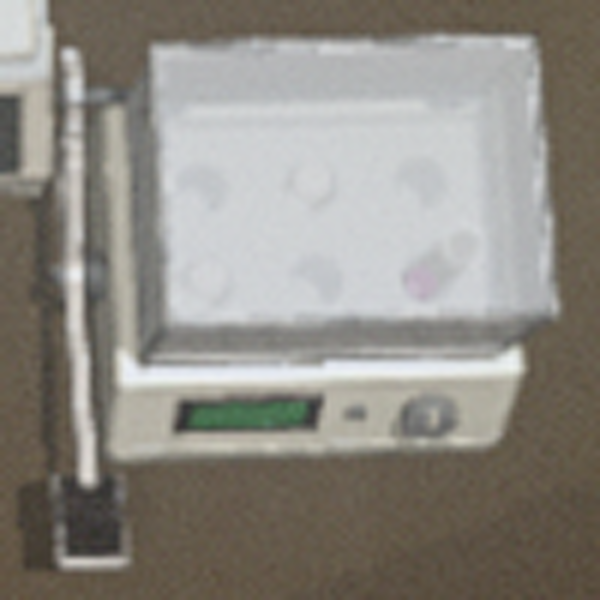

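View pics/c2.png

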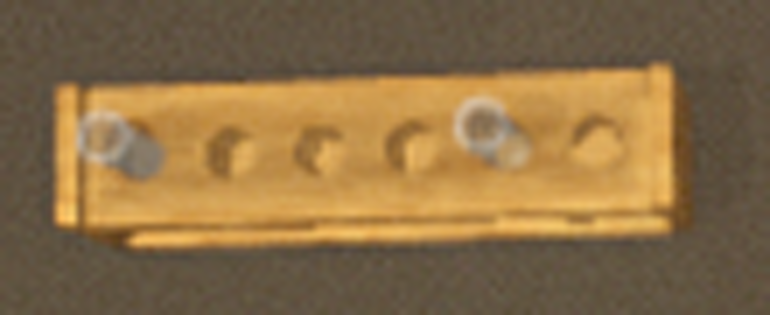

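The tube is in the front-right well (-20,-46): its rim is at crop (462,243) and its foot at (420,280). The vials are at (310,183) and (207,275). In the rack crop the tube rims are at (102,135) and (482,125), and the free holes at (232,153), (320,153), (412,149) and (600,142). Next I fit the heater and rack poses.

```bash
python3 - <<'E'
from h import *
from scipy.optimize import least_squares
f=grab_frame("top")
def fit(L,px,x0):
    L=np.array(L)/1000;px=np.array(px)
    def W(q):
        c,s=np.cos(q[2]),np.sin(q[2]);return np.c_[q[0]+c*L[:,0]-s*L[:,1],q[1]+s*L[:,0]+c*L[:,1],L[:,2]]
    r=least_squares(lambda q:(proj(f,W(q))-px).ravel(),x0,loss='soft_l1');print(r.x.round(4));print((proj(f,W(r.x))-px).round(1).tolist());return r.x
c=lambda p,k,o:(np.array(p,float)+.5)/k-.5+np.array(o)
h=[((20,0,92),(310,183)),((-20,46,92),(207,277)),((-20,-46,154),(462,243)),((20,46,80),(203,187)),((20,-46,80),(420,180)),((-20,0,80),(318,275)),((-115,99,90),(90,518)),((58,75,173),(153,43)),((58,-75,173),(537,37)),((-10,99,58),(72,272))]
fit([a for a,_ in h],c([b for _,b in h],6,(300,130)),[.57,-.27,0])
r=[((0,82,129),(102,135)),((0,-49,129),(482,125)),((0,49,76),(232,153)),((0,16,76),(320,153)),((0,-16,76),(412,149)),((0,-82,76),(600,142)),((25,110,85),(57,86)),((25,-110,85),(670,64)),((-25,110,85),(57,226))]
fit([a for a,_ in r],c([b for _,b in r],7,(120,185)),[.48,.15,0])
E
```

```text
[ 0.5791 -0.2903  0.042 ]
[[0.8, -0.5], [0.4, 0.1], [0.4, -0.2], [-0.5, 0.3], [-0.3, 0.6], [-0.5, 0.9], [0.0, -1.1], [0.1, 0.0], [-0.4, -0.3], [-0.1, 0.1]]
[0.4783 0.1562 0.0494]
[[0.1, 0.3], [-0.0, -0.1], [-0.1, 0.1], [0.4, -0.3], [-0.0, -0.2], [-0.5, -0.0], [0.1, 0.0], [0.2, 0.2], [-0.1, -0.0]]
```

```bash
cat >>h.py <<'E'
from scipy.spatial.transform import Rotation as Ro
H=(.5791,-.2903,.042);RK=(.4783,.1562,.0494)
def loc(q,x,y,z):
    c,s=np.cos(q[2]),np.sin(q[2]);return np.array([q[0]+c*x-s*y,q[1]+s*x+c*y,z])
def st():
    s=read_state();print(round(s["time_s"],2),"pos",np.round(s["tool_pos"],4),"rot",np.round(s["eef_rot"],3),"F",np.round(s["force"],1),"w",round(s["gripper_width"],4),"ff",round(s["finger_force"],1));return s
def to(p,yaw,tilt=0):
    s=read_state();R=Ro.from_euler('xyz',s["eef_rot"]);G=Ro.from_euler('xyz',[np.pi,tilt,yaw])
    print(np.round(p,4),"d",(R.inv().apply(p-np.array(s["tool_pos"]))/.025).round(2),"w",(np.degrees((R.inv()*G).as_rotvec())/6).round(2))
E
python3 - <<'E'
from h import *
st();p=loc(H,-.122,.099,.20);to(p,.042);print(loc(H,-.02,-.046,.1),loc(RK,0,.016,.1))
E
```

```text
0.95 pos [ 0.2265 -0.5825  0.2225] rot [-3.142 -0.     0.371] F [-0.8 -0.2 -1. ] w 0.0873 ff 0.0
[ 0.4531 -0.1965  0.2   ] d [ 14.04 -11.11   0.9 ] w [-0.   -0.    3.14]
[ 0.56104907 -0.33709919  0.1       ] [0.47750992 0.17218048 0.1       ]
```

>>> carry_out:
  plan:
    - {"dx": 1.3, "dy": -1.0}
    - {"dx": 2.6, "dy": -2.0}
    - {"dx": 3.9, "dy": -3.0}
    - {"dx": 5.2, "dy": -4.1}
    - {"dx": 6.5, "dy": -5.1}
  gripper: 0.4
  newtons: 15

```text
$.plan[0]: bad value
```

>>> carry_out:
  plan:
    - {"dx": 1.3, "dy": -1.0}
    - {"dx": 2.6, "dy": -2.0}
    - {"dx": 3.9, "dy": -3.0}
    - {"dx": 5.2, "dy": -4.1}
    - {"dx": 6.5, "dy": -5.1}

```text
$.plan[0]: bad value
```

>>> carry_out:
  plan:
    - {"dx": 0.5, "dy": -0.4, "wz": 1}
    - {"dx": 1.0, "dy": -0.9, "wz": 2}
    - {"dx": 1.0, "dy": -0.9, "wz": 3.14}
    - {"dx": 1.0, "dy": -0.9, "wz": 3.14}

```text
$.plan[0]: bad value
```

```bash
python3 - <<'E'
from h import *
st();p=loc(H,-.122,.099,.075);to(p,.042)
f=grab_frame("side")
for t in("heater","hood","pedal_pad","test_tube"):
    print(t,[(round(d["p"],2),np.round(d["extent"]).tolist()) for d in silhouettes(f,t)][:3])
im=f["pixels"][:,:,::-1].copy()
for p in [(-.115,.099,.09),(-.10,.099,.058),(-.02,-.046,.154),(-.052,-.075,.173),(-.052,.075,.173),(.058,.075,.173),(.066,-.085,.084),(-.084,.085,0)]:
    q=proj(f,loc(H,*p))[0];cv2.circle(im,tuple(np.round(q*1).astype(int)),1,(0,0,255),-1);print(p,q.round(0))
for p in [(0,.016,.076),(0,.082,.129),(0,-.049,.129)]:
    q=proj(f,loc(RK,*p))[0];cv2.circle(im,tuple(np.round(q).astype(int)),1,(0,0,255),-1)
cv2.imwrite("pics/s1.png",cv2.resize(im[110:290,130:370],(800,600),interpolation=cv2.INTER_CUBIC))
E
```

```text
0.95 pos [ 0.2265 -0.5825  0.2225] rot [-3.142 -0.     0.371] F [-0.8 -0.2 -1. ] w 0.0873 ff 0.0
[ 0.4531 -0.1965  0.075 ] d [ 14.04 -11.11   5.9 ] w [-0.   -0.    3.14]
heater [(0.64, [324.0, 164.0, 351.0, 204.0])]
hood []
pedal_pad []
test_tube []
(-0.115, 0.099, 0.09) [309. 199.]
(-0.1, 0.099, 0.058) [305. 204.]
(-0.02, -0.046, 0.154) [335. 152.]
(-0.052, -0.075, 0.173) [349. 150.]
(-0.052, 0.075, 0.173) [307. 162.]
(0.058, 0.075, 0.173) [288. 143.]
(0.066, -0.085, 0.084) [328. 153.]
(-0.084, 0.085, 0) [305. 214.]
```

View pics/s1.png

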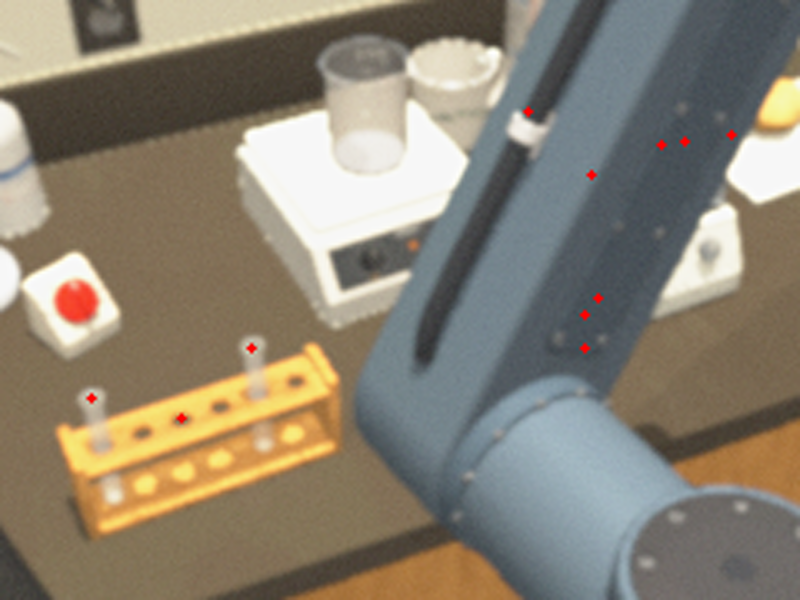

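The rack fit checks out: the projected dots fall on the rims at (92,398) and (252,348) and on the hole at (181,418). The arm still hides the heater, because the moves were refused. The rows probably need all six keys.

>>> carry_out:
  plan:
    - {"dx": 1.3, "dy": -1.0, "dz": 0, "wx": 0, "wy": 0, "wz": 0}
    - {"dx": 2.6, "dy": -2.0, "dz": 0, "wx": 0, "wy": 0, "wz": 0}
    - {"dx": 3.9, "dy": -3.0, "dz": 0, "wx": 0, "wy": 0, "wz": 0}
    - {"dx": 5.2, "dy": -4.1, "dz": 0, "wx": 0, "wy": 0, "wz": 0}
    - {"dx": 6.5, "dy": -5.1, "dz": 0, "wx": 0, "wy": 0, "wz": 0}
  gripper: 0.4
  newtons: 15

```text
time_s: 1.62
tool_pos: [0.332, -0.4032, 0.2226]
eef_rot: [-3.142, -0.0, 0.37]
force: [-0.2, -0.6, -1.5]
gripper_width: 0.0616
finger_force: 0.0
```

>>> carry_out:
  plan:
    - {"dx": 1.3, "dy": -1.0, "dz": 0, "wx": 0, "wy": 0, "wz": 0}
    - {"dx": 2.6, "dy": -2.0, "dz": 0, "wx": 0, "wy": 0, "wz": 0}
    - {"dx": 3.9, "dy": -3.0, "dz": 0, "wx": 0, "wy": 0, "wz": 0}
    - {"dx": 5.2, "dy": -4.1, "dz": 0, "wx": 0, "wy": 0, "wz": 0}
    - {"dx": 6.5, "dy": -5.1, "dz": 0, "wx": 0, "wy": 0, "wz": 0}

```text
time_s: 2.03
tool_pos: [0.4373, -0.2256, 0.2228]
eef_rot: [3.141, -0.0, 0.37]
force: [0.8, 0.1, 1.0]
gripper_width: 0.0523
finger_force: 0.0
```

>>> carry_out:
  plan:
    - {"dx": 0.5, "dy": -0.4, "dz": 0, "wx": 0, "wy": 0, "wz": 1}
    - {"dx": 1.0, "dy": -0.9, "dz": 0, "wx": 0, "wy": 0, "wz": 2}
    - {"dx": 1.0, "dy": -0.9, "dz": 0.4, "wx": 0, "wy": 0, "wz": 3.14}
    - {"dx": 1.0, "dy": -0.9, "dz": 0.9, "wx": 0, "wy": 0, "wz": 3.14}

```text
time_s: 2.37
tool_pos: [0.4533, -0.1967, 0.2009]
eef_rot: [3.139, -0.003, 0.041]
force: [-0.4, -0.4, 0.1]
gripper_width: 0.0522
finger_force: 0.0
```

```bash
python3 - <<'E'
from h import *
st();p=loc(H,-.122,.099,.075);to(p,.042)
f=grab_frame("side");im=f["pixels"][:,:,::-1].copy()
for p in [(-.115,.099,.09),(-.01,.099,.058),(-.02,-.046,.154),(-.052,-.075,.173),(-.052,.075,.173),(.058,.075,.173),(.066,-.085,.084),(-.084,.085,0)]:
    q=proj(f,loc(H,*p))[0];cv2.circle(im,tuple(np.round(q*1).astype(int)),1,(0,0,255),-1);print(p,q.round(0))
cv2.imwrite("pics/s2.png",cv2.resize(im[80:260,220:460],(800,600),interpolation=cv2.INTER_CUBIC))
E
```

```text
2.37 pos [ 0.4533 -0.1967  0.2009] rot [ 3.139e+00 -3.000e-03  4.100e-02] F [-0.4 -0.4  0.1] w 0.0522 ff 0.0
[ 0.4531 -0.1965  0.075 ] d [-0.03 -0.02  5.04] w [ 0.02 -0.03 -0.01]
(-0.115, 0.099, 0.09) [309. 199.]
(-0.01, 0.099, 0.058) [291. 187.]
(-0.02, -0.046, 0.154) [335. 152.]
(-0.052, -0.075, 0.173) [349. 150.]
(-0.052, 0.075, 0.173) [307. 162.]
(0.058, 0.075, 0.173) [288. 143.]
(0.066, -0.085, 0.084) [328. 153.]
(-0.084, 0.085, 0) [305. 214.]
```

View pics/s2.png

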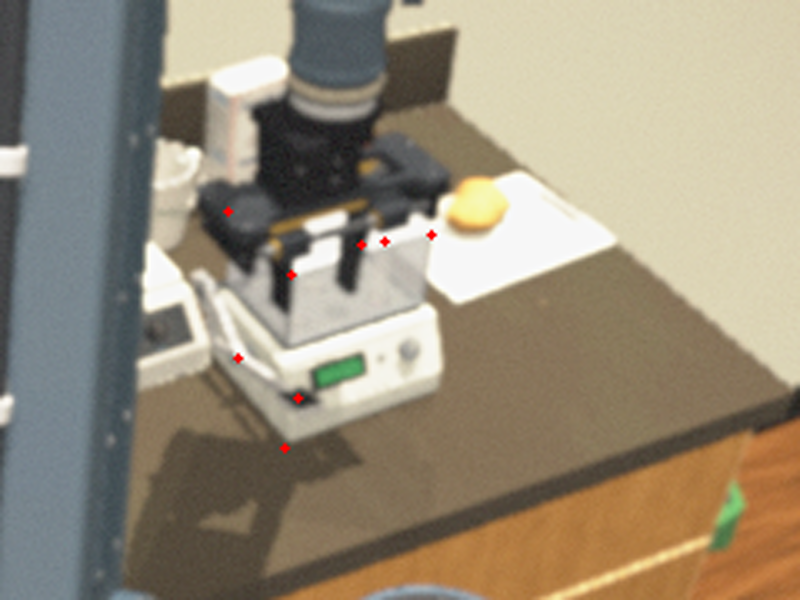

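The side view confirms the heater fit: the pad dot at (298,398) falls on the pad, and the pivot dot is on the lever. I'll go down and pinch the pad.

>>> carry_out:
  plan:
    - {"dx": 0, "dy": 0, "dz": 1.2, "wx": 0, "wy": 0, "wz": 0}
    - {"dx": 0, "dy": 0, "dz": 2.4, "wx": 0, "wy": 0, "wz": 0}
    - {"dx": 0, "dy": 0, "dz": 3.6, "wx": 0, "wy": 0, "wz": 0}
    - {"dx": 0, "dy": 0, "dz": 4.5, "wx": 0, "wy": 0, "wz": 0}
    - {"dx": 0, "dy": 0, "dz": 5.0, "wx": 0, "wy": 0, "wz": 0}

```text
time_s: 2.83
tool_pos: [0.4508, -0.197, 0.0729]
eef_rot: [-3.139, 0.003, 0.042]
force: [-0.8, -0.4, 0.8]
gripper_width: 0.052
finger_force: 0.0
```

>>> carry_out:
  plan:
    - {"dx": 0, "dy": 0, "dz": 0, "wx": 0, "wy": 0, "wz": 0}
    - {"dx": 0, "dy": 0, "dz": 0, "wx": 0, "wy": 0, "wz": 0}
    - {"dx": 0, "dy": 0, "dz": 0, "wx": 0, "wy": 0, "wz": 0}
    - {"dx": 0, "dy": 0, "dz": 0, "wx": 0, "wy": 0, "wz": 0}
    - {"dx": 0, "dy": 0, "dz": 0, "wx": 0, "wy": 0, "wz": 0}
  gripper: 1
  newtons: 15

```text
time_s: 3.25
tool_pos: [0.4525, -0.1962, 0.0762]
eef_rot: [-3.139, -0.002, 0.039]
force: [4.1, 4.1, 1.4]
gripper_width: 0.0277
finger_force: 15.0
```

>>> carry_out:
  plan:
    - {"dx": -0.05, "dy": 0, "dz": 0.22, "wx": 0, "wy": 0, "wz": 0}
    - {"dx": -0.09, "dy": 0, "dz": 0.45, "wx": 0, "wy": 0, "wz": 0}
    - {"dx": -0.12, "dy": 0, "dz": 0.68, "wx": 0, "wy": 0, "wz": 0}
    - {"dx": -0.13, "dy": 0, "dz": 0.91, "wx": 0, "wy": 0, "wz": 0}
    - {"dx": -0.14, "dy": 0, "dz": 1.14, "wx": 0, "wy": 0, "wz": 0}

```text
time_s: 3.67
tool_pos: [0.4484, -0.1964, 0.0478]
eef_rot: [-3.141, -0.001, 0.042]
force: [-0.3, 4.5, 4.7]
gripper_width: 0.0278
finger_force: 15.0
```

>>> carry_out:
  plan:
    - {"dx": 0.01, "dy": 0, "dz": 0.23, "wx": 0, "wy": 0, "wz": 0}
    - {"dx": 0.02, "dy": 0, "dz": 0.46, "wx": 0, "wy": 0, "wz": 0}
    - {"dx": 0.05, "dy": 0, "dz": 0.69, "wx": 0, "wy": 0, "wz": 0}
    - {"dx": 0.09, "dy": 0, "dz": 0.92, "wx": 0, "wy": 0, "wz": 0}
    - {"dx": 0.14, "dy": 0, "dz": 1.14, "wx": 0, "wy": 0, "wz": 0}

```text
time_s: 4.08
tool_pos: [0.4514, -0.1962, 0.0185]
eef_rot: [-3.14, 0.001, 0.042]
force: [-0.1, 5.3, 3.0]
gripper_width: 0.0281
finger_force: 15.0
```

```bash
python3 - <<'E'
from h import *
st();f=grab_frame("top");g=grab_frame("side")
a=cv2.resize(f["pixels"][120:230,290:400,::-1],(600,600),interpolation=cv2.INTER_CUBIC)
b=cv2.resize(g["pixels"][100:280,200:260,::-1],(200,600))
cv2.imwrite("pics/c3.png",a);print([d["extent"] for d in silhouettes(f,"pedal_pad")])
E
```

```text
4.08 pos [ 0.4514 -0.1962  0.0185] rot [-3.14e+00  1.00e-03  4.20e-02] F [-0.1  5.3  3. ] w 0.0281 ff 15.0
[]
```

View pics/c3.png

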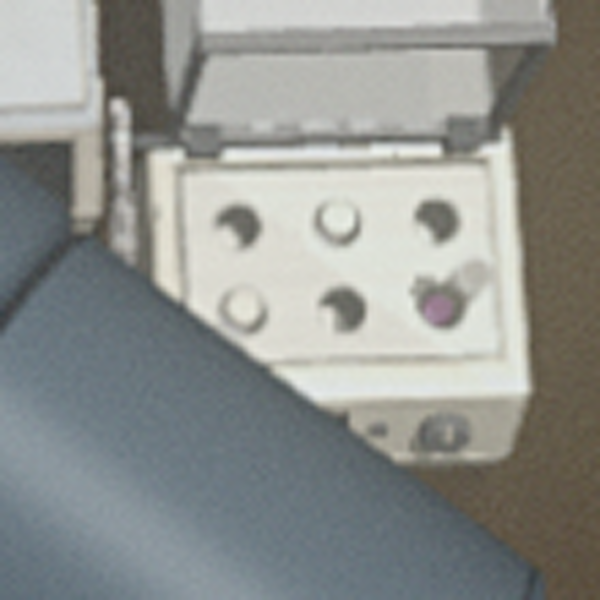

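The hood is fully raised. The tube is in the front-right well, with its rim at crop (475,275), and the vials are at (340,220) and (243,307). I'll let go of the pad, go up and refine the tube position.

>>> carry_out:
  plan:
    - {"dx": 0, "dy": 0, "dz": 0, "wx": 0, "wy": 0, "wz": 0}
    - {"dx": 0, "dy": 0, "dz": 0, "wx": 0, "wy": 0, "wz": 0}
    - {"dx": 0, "dy": 0, "dz": 0, "wx": 0, "wy": 0, "wz": 0}
    - {"dx": 0, "dy": 0, "dz": 0, "wx": 0, "wy": 0, "wz": 0}
    - {"dx": 0, "dy": 0, "dz": -0.3, "wx": 0, "wy": 0, "wz": 0}
  gripper: 0.4

```text
time_s: 4.65
tool_pos: [0.4516, -0.1976, 0.0252]
eef_rot: [-3.141, 0.001, 0.042]
force: [-0.6, -0.3, -0.5]
gripper_width: 0.0496
finger_force: 0.0
```

>>> carry_out:
  plan:
    - {"dx": 0, "dy": 0, "dz": -1.5, "wx": 0, "wy": 0, "wz": 0}
    - {"dx": 0, "dy": 0, "dz": -3, "wx": 0, "wy": 0, "wz": 0}
    - {"dx": 0, "dy": 0, "dz": -4.5, "wx": 0, "wy": 0, "wz": 0}
    - {"dx": 0, "dy": 0, "dz": -6, "wx": 0, "wy": 0, "wz": 0}
    - {"dx": 0, "dy": 0, "dz": -6.8, "wx": 0, "wy": 0, "wz": 0}

```text
time_s: 5.07
tool_pos: [0.4533, -0.1986, 0.2004]
eef_rot: [3.137, -0.006, 0.042]
force: [-0.0, -0.8, -0.5]
gripper_width: 0.0518
finger_force: 0.0
```

```bash
python3 - <<'E'
from h import *
from scipy.optimize import least_squares
st();f=grab_frame("top")
c=lambda p:(np.array(p,float)+.5)/5.4545-.5+np.array((290,120))
L=np.array([(20,0,92),(-20,46,92),(-20,-46,154),(20,46,86),(20,-46,86),(-20,0,86)])/1000
px=c([(339,218),(243,306),(476,275),(238,225),(437,220),(342,310)])
W=lambda q:np.array([loc(q,*l) for l in L])
r=least_squares(lambda q:(proj(f,W(q))-px).ravel(),H);print(r.x.round(4),(proj(f,W(r.x))-px).round(1).tolist())
print("rim",ray(f,px[2:3],.154),"model",loc(r.x,-.02,-.046,.154))
to(loc(r.x,-.02,-.046,.2),.042)
print(silhouettes(f,"hood")[:1] and silhouettes(f,"hood")[0]["extent"])
E
```

```text
5.07 pos [ 0.4533 -0.1986  0.2004] rot [ 3.137 -0.006  0.042] F [-0.  -0.8 -0.5] w 0.0518 ff 0.0
[ 0.5786 -0.2898  0.0384] [[0.1, 0.2], [0.1, 0.3], [-0.1, 0.2], [-0.1, -0.2], [-0.1, -0.0], [0.0, -0.4]]
rim [[ 0.56074541 -0.33675698  0.154     ]] model [ 0.56037948 -0.33657885  0.154     ]
[ 0.5604 -0.3366  0.2   ] d [3.98 5.65 0.2 ] w [ 0.08 -0.1   0.  ]
[311.1, 96.2, 389.7, 148.3]
```

>>> carry_out:
  plan:
    - {"dx": 0.8, "dy": 1.13, "dz": 0, "wx": 0, "wy": 0, "wz": 0}
    - {"dx": 1.6, "dy": 2.26, "dz": 0, "wx": 0, "wy": 0, "wz": 0}
    - {"dx": 2.4, "dy": 3.39, "dz": 0, "wx": 0, "wy": 0, "wz": 0}
    - {"dx": 3.2, "dy": 4.52, "dz": 0, "wx": 0, "wy": 0, "wz": 0}
    - {"dx": 3.98, "dy": 5.65, "dz": 0, "wx": 0, "wy": 0, "wz": 0}

```text
time_s: 5.63
tool_pos: [0.557, -0.3349, 0.1934]
eef_rot: [-3.139, 0.003, 0.042]
force: [1.5, -0.2, 0.1]
gripper_width: 0.0524
finger_force: 0.0
```

>>> carry_out:
  plan:
    - {"dx": 0, "dy": 0, "dz": 0, "wx": 0, "wy": 0, "wz": 0}
    - {"dx": 0, "dy": 0, "dz": 0.9, "wx": 0, "wy": 0, "wz": 0}
    - {"dx": 0, "dy": 0, "dz": 1.8, "wx": 0, "wy": 0, "wz": 0}
    - {"dx": 0, "dy": 0, "dz": 2.7, "wx": 0, "wy": 0, "wz": 0}
    - {"dx": 0, "dy": 0, "dz": 3.45, "wx": 0, "wy": 0, "wz": 0}

```text
time_s: 6.05
tool_pos: [0.5552, -0.3329, 0.1058]
eef_rot: [-3.138, 0.004, 0.042]
force: [-0.4, -0.9, 0.1]
gripper_width: 0.0523
finger_force: 0.0
```

```bash
python3 - <<'E'
from h import *
st();to(np.array([.5605,-.3367,.113]),.042)
E
```

```text
6.05 pos [ 0.5552 -0.3329  0.1058] rot [-3.138  0.004  0.042] F [-0.4 -0.9  0.1] w 0.0523 ff 0.0
[ 0.5605 -0.3367  0.113 ] d [ 0.2   0.16 -0.29] w [-0.04  0.04 -0.  ]
```

>>> carry_out:
  plan:
    - {"dx": 0.2, "dy": 0.16, "dz": -0.2, "wx": 0, "wy": 0, "wz": 0}
    - {"dx": 0.2, "dy": 0.16, "dz": -0.2, "wx": 0, "wy": 0, "wz": 0}
    - {"dx": 0.2, "dy": 0.16, "dz": -0.2, "wx": 0, "wy": 0, "wz": 0}

```text
time_s: 6.3
tool_pos: [0.5632, -0.3389, 0.115]
eef_rot: [3.14, -0.001, 0.042]
force: [0.4, 0.6, -0.2]
gripper_width: 0.0523
finger_force: 0.0
```

```bash
python3 - <<'E'
from h import *
st();to(np.array([.5605,-.3367,.113]),.042)
E
```

```text
6.3 pos [ 0.5632 -0.3389  0.115 ] rot [ 3.14e+00 -1.00e-03  4.20e-02] F [ 0.4  0.6 -0.2] w 0.0523 ff 0.0
[ 0.5605 -0.3367  0.113 ] d [-0.11 -0.09  0.08] w [ 0.01 -0.01 -0.  ]
```

>>> carry_out:
  plan:
    - {"dx": -0.1, "dy": -0.08, "dz": 0.06, "wx": 0, "wy": 0, "wz": 0}
    - {"dx": -0.1, "dy": -0.08, "dz": 0.06, "wx": 0, "wy": 0, "wz": 0}
    - {"dx": -0.1, "dy": -0.08, "dz": 0.06, "wx": 0, "wy": 0, "wz": 0}
    - {"dx": -0.1, "dy": -0.08, "dz": 0.06, "wx": 0, "wy": 0, "wz": 0}

```text
time_s: 6.63
tool_pos: [0.56, -0.3364, 0.1136]
eef_rot: [3.141, -0.001, 0.042]
force: [0.4, 0.5, 0.2]
gripper_width: 0.0522
finger_force: 0.0
```

>>> carry_out:
  plan:
    - {"dx": 0, "dy": 0, "dz": 0, "wx": 0, "wy": 0, "wz": 0}
    - {"dx": 0, "dy": 0, "dz": 0, "wx": 0, "wy": 0, "wz": 0}
    - {"dx": 0, "dy": 0, "dz": 0, "wx": 0, "wy": 0, "wz": 0}
    - {"dx": 0, "dy": 0, "dz": 0, "wx": 0, "wy": 0, "wz": 0}
    - {"dx": 0, "dy": 0, "dz": 0, "wx": 0, "wy": 0, "wz": 0}
  gripper: 1
  newtons: 10

```text
time_s: 7.05
tool_pos: [0.5598, -0.3363, 0.1128]
eef_rot: [-3.142, 0.0, 0.042]
force: [0.8, 0.7, 0.3]
gripper_width: 0.0263
finger_force: 0.0
```

>>> carry_out:
  plan:
    - {"dx": 0, "dy": 0, "dz": 0, "wx": 0, "wy": 0, "wz": 0}
    - {"dx": 0, "dy": 0, "dz": 0, "wx": 0, "wy": 0, "wz": 0}
    - {"dx": 0, "dy": 0, "dz": -0.3, "wx": 0, "wy": 0, "wz": 0}
    - {"dx": 0, "dy": 0, "dz": -0.7, "wx": 0, "wy": 0, "wz": 0}
    - {"dx": 0, "dy": 0, "dz": -1.2, "wx": 0, "wy": 0, "wz": 0}

```text
time_s: 7.47
tool_pos: [0.5596, -0.336, 0.1432]
eef_rot: [-3.141, 0.001, 0.042]
force: [-0.1, -0.1, -0.0]
gripper_width: 0.0176
finger_force: 10.0
```

>>> carry_out:
  plan:
    - {"dx": 0, "dy": 0, "dz": -0.7, "wx": 0, "wy": 0, "wz": 0}
    - {"dx": 0, "dy": 0, "dz": -1.5, "wx": 0, "wy": 0, "wz": 0}
    - {"dx": 0, "dy": 0, "dz": -2.3, "wx": 0, "wy": 0, "wz": 0}
    - {"dx": 0, "dy": 0, "dz": -3.0, "wx": 0, "wy": 0, "wz": 0}
    - {"dx": 0, "dy": 0, "dz": -3.4, "wx": 0, "wy": 0, "wz": 0}

```text
time_s: 7.88
tool_pos: [0.561, -0.3372, 0.232]
eef_rot: [3.138, -0.004, 0.042]
force: [-0.3, -0.4, -0.1]
gripper_width: 0.0181
finger_force: 10.0
```

```bash
python3 - <<'E'
from h import *
st();to(loc(RK,0,.016,.225),.049)
E
```

```text
7.88 pos [ 0.561  -0.3372  0.232 ] rot [ 3.138 -0.004  0.042] F [-0.3 -0.4 -0.1] w 0.0181 ff 10.0
[0.4775 0.1722 0.225 ] d [ -2.48 -20.5    0.19] w [ 0.04 -0.04 -0.07]
```

>>> carry_out:
  plan:
    - {"dx": -0.1, "dy": -0.6, "dz": 0, "wx": 0, "wy": 0, "wz": 0}
    - {"dx": -0.22, "dy": -1.6, "dz": 0, "wx": 0, "wy": 0, "wz": 0}
    - {"dx": -0.35, "dy": -2.7, "dz": 0, "wx": 0, "wy": 0, "wz": 0}
    - {"dx": -0.5, "dy": -3.9, "dz": 0, "wx": 0, "wy": 0, "wz": 0}
    - {"dx": -0.62, "dy": -5.1, "dz": 0, "wx": 0, "wy": 0, "wz": 0}

```text
time_s: 8.3
tool_pos: [0.5385, -0.2086, 0.2285]
eef_rot: [3.141, -0.001, 0.041]
force: [0.2, 0.3, -0.5]
gripper_width: 0.0183
finger_force: 10.0
```

>>> carry_out:
  plan:
    - {"dx": -0.15, "dy": -1.2, "dz": 0, "wx": 0, "wy": 0, "wz": 0}
    - {"dx": -0.3, "dy": -2.4, "dz": 0, "wx": 0, "wy": 0, "wz": 0}
    - {"dx": -0.45, "dy": -3.6, "dz": 0, "wx": 0, "wy": 0, "wz": 0}
    - {"dx": -0.6, "dy": -4.8, "dz": 0, "wx": 0, "wy": 0, "wz": 0}
    - {"dx": -0.75, "dy": -6.0, "dz": 0, "wx": 0, "wy": 0, "wz": 0}

```text
time_s: 8.72
tool_pos: [0.5136, -0.0591, 0.2286]
eef_rot: [3.141, -0.001, 0.042]
force: [0.1, 0.2, -0.2]
gripper_width: 0.0181
finger_force: 10.0
```

>>> carry_out:
  plan:
    - {"dx": -0.15, "dy": -1.2, "dz": 0, "wx": 0, "wy": 0, "wz": 0}
    - {"dx": -0.3, "dy": -2.4, "dz": 0, "wx": 0, "wy": 0, "wz": 0}
    - {"dx": -0.45, "dy": -3.6, "dz": 0, "wx": 0, "wy": 0, "wz": 0}
    - {"dx": -0.6, "dy": -4.8, "dz": 0, "wx": 0, "wy": 0, "wz": 0}
    - {"dx": -0.7, "dy": -5.8, "dz": 0, "wx": 0, "wy": 0, "wz": 0}

```text
time_s: 9.13
tool_pos: [0.4896, 0.0856, 0.2285]
eef_rot: [-3.141, -0.0, 0.043]
force: [1.0, -0.6, -0.3]
gripper_width: 0.0182
finger_force: 10.0
```

>>> carry_out:
  plan:
    - {"dx": -0.15, "dy": -1.2, "dz": 0, "wx": 0, "wy": 0, "wz": 0}
    - {"dx": -0.3, "dy": -2.3, "dz": 0, "wx": 0, "wy": 0, "wz": 0}
    - {"dx": -0.38, "dy": -3.1, "dz": 0, "wx": 0, "wy": 0, "wz": 0}
    - {"dx": -0.41, "dy": -3.6, "dz": 0, "wx": 0, "wy": 0, "wz": -0.07}
    - {"dx": -0.41, "dy": -3.6, "dz": 0, "wx": 0, "wy": 0, "wz": -0.07}

```text
time_s: 9.55
tool_pos: [0.4759, 0.1754, 0.2285]
eef_rot: [-3.141, -0.001, 0.053]
force: [-0.5, 1.0, -0.5]
gripper_width: 0.0181
finger_force: 10.0
```

>>> carry_out:
  plan:
    - {"dx": 0, "dy": 0, "dz": 0, "wx": 0, "wy": 0, "wz": 0}
    - {"dx": 0, "dy": 0, "dz": 0, "wx": 0, "wy": 0, "wz": 0}
    - {"dx": 0, "dy": 0, "dz": 0, "wx": 0, "wy": 0, "wz": 0}

```text
time_s: 9.8
tool_pos: [0.4766, 0.1722, 0.228]
eef_rot: [3.141, -0.0, 0.048]
force: [0.2, -0.9, 0.2]
gripper_width: 0.0183
finger_force: 10.0
```

```bash
python3 - <<'E'
from h import *
s=st();to(loc(RK,0,.016,.225),.049)
f=grab_frame("side");g=grab_frame("top")
for n,F in(("side",f),("top",g)):print([(round(d["p"],2),np.round(d["extent"]).tolist()) for d in silhouettes(F,"test_tube")][:5])
t=np.array(s["tool_pos"])
for dz in(-.077,.041): print(proj(f,t+[0,0,dz]).round(1))
im=f["pixels"][:,:,::-1].copy()
cv2.imwrite("pics/s3.png",cv2.resize(im[110:290,110:270],(700,600*700//533 if 0 else 600),interpolation=cv2.INTER_CUBIC))
E
```

```text
9.8 pos [0.4766 0.1722 0.228 ] rot [ 3.141 -0.     0.048] F [ 0.2 -0.9  0.2] w 0.0183 ff 10.0
[0.4775 0.1722 0.225 ] d [0.03 0.   0.12] w [ 0.   -0.   -0.01]
[]
[]
[[180.9 215.2]]
[[174.8 178.9]]
```

View pics/s3.png

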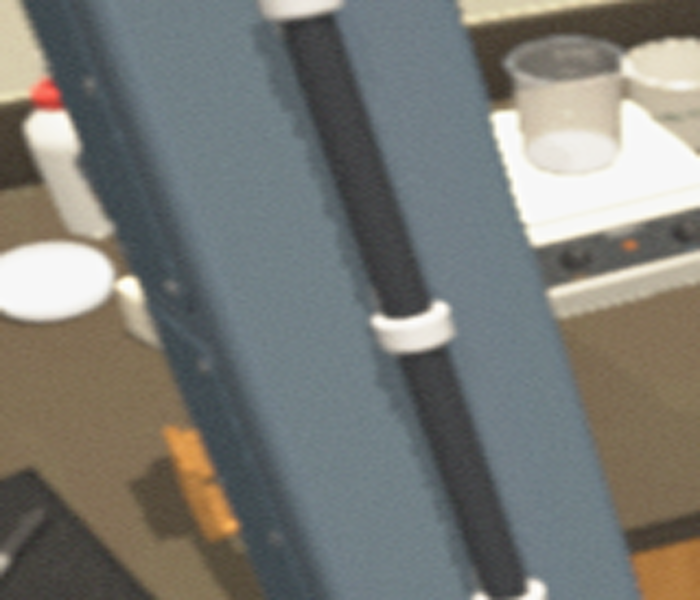

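The arm hides the rack in this view, so I'll lower by feel, watching the force.

>>> carry_out:
  plan:
    - {"dx": 0.02, "dy": 0, "dz": 0.6, "wx": 0, "wy": 0, "wz": 0}
    - {"dx": 0.02, "dy": 0, "dz": 1.3, "wx": 0, "wy": 0, "wz": 0}
    - {"dx": 0.02, "dy": 0, "dz": 2.0, "wx": 0, "wy": 0, "wz": 0}
    - {"dx": 0.02, "dy": 0, "dz": 2.5, "wx": 0, "wy": 0, "wz": 0}
    - {"dx": 0.02, "dy": 0, "dz": 2.5, "wx": 0, "wy": 0, "wz": 0}

```text
time_s: 10.42
tool_pos: [0.4751, 0.1725, 0.163]
eef_rot: [3.141, 0.006, 0.049]
force: [-1.1, -0.1, -0.9]
gripper_width: 0.0179
finger_force: 10.0
```

>>> carry_out:
  plan:
    - {"dx": 0, "dy": 0, "dz": 0, "wx": 0, "wy": 0, "wz": 0}
    - {"dx": 0, "dy": 0, "dz": 0, "wx": 0, "wy": 0, "wz": 0}
    - {"dx": 0, "dy": 0, "dz": 0.1, "wx": 0, "wy": 0, "wz": 0}
    - {"dx": 0, "dy": 0, "dz": 0.25, "wx": 0, "wy": 0, "wz": 0}
    - {"dx": 0, "dy": 0, "dz": 0.4, "wx": 0, "wy": 0, "wz": 0}

```text
time_s: 10.83
tool_pos: [0.4774, 0.1733, 0.1557]
eef_rot: [-3.141, -0.002, 0.049]
force: [-0.7, 0.1, -0.9]
gripper_width: 0.0185
finger_force: 10.0
```

>>> carry_out:
  plan:
    - {"dx": 0, "dy": 0, "dz": 0.06, "wx": 0, "wy": 0, "wz": 0}
    - {"dx": 0, "dy": 0, "dz": 0.12, "wx": 0, "wy": 0, "wz": 0}
    - {"dx": 0, "dy": 0, "dz": 0.18, "wx": 0, "wy": 0, "wz": 0}
    - {"dx": 0, "dy": 0, "dz": 0.24, "wx": 0, "wy": 0, "wz": 0}
    - {"dx": 0, "dy": 0, "dz": 0.24, "wx": 0, "wy": 0, "wz": 0}

```text
time_s: 11.25
tool_pos: [0.4768, 0.1733, 0.1491]
eef_rot: [-3.141, 0.0, 0.049]
force: [0.1, 1.1, -1.2]
gripper_width: 0.0182
finger_force: 10.0
```

>>> carry_out:
  plan:
    - {"dx": 0, "dy": 0.02, "dz": 0.06, "wx": 0, "wy": 0, "wz": 0}
    - {"dx": 0, "dy": 0.02, "dz": 0.12, "wx": 0, "wy": 0, "wz": 0}
    - {"dx": 0, "dy": 0.02, "dz": 0.18, "wx": 0, "wy": 0, "wz": 0}
    - {"dx": 0, "dy": 0.02, "dz": 0.2, "wx": 0, "wy": 0, "wz": 0}
    - {"dx": 0, "dy": 0.02, "dz": 0.2, "wx": 0, "wy": 0, "wz": 0}

```text
time_s: 11.67
tool_pos: [0.4769, 0.1729, 0.1442]
eef_rot: [-3.141, -0.0, 0.049]
force: [0.2, 2.1, -0.5]
gripper_width: 0.0184
finger_force: 10.0
```

>>> carry_out:
  plan:
    - {"dx": 0, "dy": 0, "dz": 0.06, "wx": 0, "wy": 0, "wz": 0}
    - {"dx": 0, "dy": 0, "dz": 0.12, "wx": 0, "wy": 0, "wz": 0}
    - {"dx": 0, "dy": 0, "dz": 0.18, "wx": 0, "wy": 0, "wz": 0}
    - {"dx": 0, "dy": 0, "dz": 0.2, "wx": 0, "wy": 0, "wz": 0}
    - {"dx": 0, "dy": 0, "dz": 0.2, "wx": 0, "wy": 0, "wz": 0}

```text
time_s: 12.08
tool_pos: [0.4768, 0.1728, 0.1391]
eef_rot: [-3.141, 0.0, 0.049]
force: [0.1, 2.0, -0.8]
gripper_width: 0.0181
finger_force: 10.0
```

```bash
python3 - <<'E'
from h import *
for i in range(6):
    s=st();print(np.round(s["torque"],2));grab_frame("top")
E
```

```text
12.08 pos [0.4768 0.1728 0.1391] rot [-3.141  0.     0.049] F [ 0.1  2.  -0.8] w 0.0181 ff 10.0
[ 0.75 -0.03 -0.  ]
12.13 pos [0.4768 0.1728 0.1391] rot [-3.141  0.     0.049] F [-0.2  3.6 -1. ] w 0.0178 ff 10.0
[ 0.75 -0.01 -0.01]
12.18 pos [0.4768 0.1728 0.1391] rot [-3.141  0.     0.049] F [-0.5  3.7 -0.7] w 0.0179 ff 10.0
[ 0.76  0.05 -0.03]
12.23 pos [0.4768 0.1728 0.1391] rot [-3.141  0.     0.049] F [ 0.5  3.2 -0.7] w 0.0179 ff 10.0
[ 0.73 -0.02  0.04]
12.28 pos [0.4768 0.1728 0.1392] rot [-3.141  0.     0.049] F [-0.2  3.  -0.4] w 0.0181 ff 10.0
[ 0.81 -0.02  0.01]
12.33 pos [0.4768 0.1727 0.1392] rot [-3.141  0.     0.049] F [-0.2  3.6 -0.6] w 0.0184 ff 10.0
[ 0.81 -0.05  0.03]
```

The tube foot is in the hole and presses on its -y side. I'll shift about 1 mm towards +y and keep lowering.

>>> carry_out:
  plan:
    - {"dx": 0, "dy": -0.04, "dz": 0, "wx": 0, "wy": 0, "wz": 0}
    - {"dx": 0, "dy": -0.04, "dz": 0.1, "wx": 0, "wy": 0, "wz": 0}
    - {"dx": 0, "dy": -0.04, "dz": 0.2, "wx": 0, "wy": 0, "wz": 0}
    - {"dx": 0, "dy": -0.04, "dz": 0.3, "wx": 0, "wy": 0, "wz": 0}
    - {"dx": 0, "dy": -0.04, "dz": 0.4, "wx": 0, "wy": 0, "wz": 0}

```text
time_s: 12.8
tool_pos: [0.4767, 0.1734, 0.129]
eef_rot: [3.141, 0.0, 0.05]
force: [-0.4, 0.4, 0.2]
gripper_width: 0.0175
finger_force: 10.0
```

>>> carry_out:
  plan:
    - {"dx": 0, "dy": 0, "dz": 0, "wx": 0, "wy": 0, "wz": 0}
    - {"dx": 0, "dy": 0, "dz": 0, "wx": 0, "wy": 0, "wz": 0}

```text
time_s: 12.97
tool_pos: [0.4766, 0.1734, 0.129]
eef_rot: [3.141, 0.001, 0.049]
force: [-0.0, 0.0, -0.9]
gripper_width: 0.0178
finger_force: 10.0
```

>>> carry_out:
  plan:
    - {"dx": 0, "dy": 0, "dz": 0.3, "wx": 0, "wy": 0, "wz": 0}
    - {"dx": 0, "dy": 0, "dz": 0.6, "wx": 0, "wy": 0, "wz": 0}
    - {"dx": 0, "dy": 0, "dz": 0.9, "wx": 0, "wy": 0, "wz": 0}
    - {"dx": 0, "dy": 0, "dz": 1.2, "wx": 0, "wy": 0, "wz": 0}
    - {"dx": 0, "dy": 0, "dz": 1.4, "wx": 0, "wy": 0, "wz": 0}

```text
time_s: 13.38
tool_pos: [0.4763, 0.1735, 0.093]
eef_rot: [3.141, 0.002, 0.049]
force: [1.0, -0.2, -0.6]
gripper_width: 0.0181
finger_force: 10.0
```

>>> carry_out:
  plan:
    - {"dx": 0, "dy": 0, "dz": 0.05, "wx": 0, "wy": 0, "wz": 0}
    - {"dx": 0, "dy": 0, "dz": 0.1, "wx": 0, "wy": 0, "wz": 0}
    - {"dx": 0, "dy": 0, "dz": 0.12, "wx": 0, "wy": 0, "wz": 0}
    - {"dx": 0, "dy": 0, "dz": 0.12, "wx": 0, "wy": 0, "wz": 0}

```text
time_s: 13.72
tool_pos: [0.477, 0.1737, 0.0914]
eef_rot: [-3.142, -0.0, 0.049]
force: [0.2, 0.2, -0.6]
gripper_width: 0.0181
finger_force: 10.0
```

>>> carry_out:
  plan:
    - {"dx": 0, "dy": 0, "dz": 0.04, "wx": 0, "wy": 0, "wz": 0}
    - {"dx": 0, "dy": 0, "dz": 0.08, "wx": 0, "wy": 0, "wz": 0}
    - {"dx": 0, "dy": 0, "dz": 0.08, "wx": 0, "wy": 0, "wz": 0}
    - {"dx": 0, "dy": 0, "dz": 0.08, "wx": 0, "wy": 0, "wz": 0}

```text
time_s: 14.05
tool_pos: [0.4769, 0.1737, 0.0894]
eef_rot: [-3.142, -0.0, 0.049]
force: [-0.1, -0.0, -1.0]
gripper_width: 0.0183
finger_force: 10.0
```

>>> carry_out:
  plan:
    - {"dx": 0, "dy": 0, "dz": 0.04, "wx": 0, "wy": 0, "wz": 0}
    - {"dx": 0, "dy": 0, "dz": 0.08, "wx": 0, "wy": 0, "wz": 0}
    - {"dx": 0, "dy": 0, "dz": 0.08, "wx": 0, "wy": 0, "wz": 0}
    - {"dx": 0, "dy": 0, "dz": 0.08, "wx": 0, "wy": 0, "wz": 0}

```text
time_s: 14.38
tool_pos: [0.4771, 0.1737, 0.0876]
eef_rot: [-3.141, -0.001, 0.049]
force: [-0.6, 0.5, 3.5]
gripper_width: 0.0183
finger_force: 10.0
```

>>> carry_out:
  plan:
    - {"dx": 0, "dy": 0, "dz": 0.04, "wx": 0, "wy": 0, "wz": 0}
    - {"dx": 0, "dy": 0, "dz": 0.06, "wx": 0, "wy": 0, "wz": 0}
    - {"dx": 0, "dy": 0, "dz": 0.06, "wx": 0, "wy": 0, "wz": 0}
    - {"dx": 0, "dy": 0, "dz": 0.06, "wx": 0, "wy": 0, "wz": 0}

```text
time_s: 14.72
tool_pos: [0.4779, 0.1738, 0.0871]
eef_rot: [-3.141, -0.003, 0.049]
force: [-0.8, 0.5, 10.7]
gripper_width: 0.0184
finger_force: 10.0
```

The foot reached the base board at TCP z of about 0.088, as expected. I'll take off the load and open a little.

>>> carry_out:
  plan:
    - {"dx": 0, "dy": 0, "dz": -0.06, "wx": 0, "wy": 0, "wz": 0}
    - {"dx": 0, "dy": 0, "dz": -0.06, "wx": 0, "wy": 0, "wz": 0}

```text
time_s: 14.88
tool_pos: [0.477, 0.1737, 0.0875]
eef_rot: [-3.142, -0.001, 0.049]
force: [0.1, -0.6, 0.1]
gripper_width: 0.0183
finger_force: 10.0
```

>>> carry_out:
  plan:
    - {"dx": 0, "dy": 0, "dz": 0, "wx": 0, "wy": 0, "wz": 0}
    - {"dx": 0, "dy": 0, "dz": 0, "wx": 0, "wy": 0, "wz": 0}
    - {"dx": 0, "dy": 0, "dz": 0, "wx": 0, "wy": 0, "wz": 0}
    - {"dx": 0, "dy": 0, "dz": 0, "wx": 0, "wy": 0, "wz": 0}
    - {"dx": 0, "dy": 0, "dz": 0, "wx": 0, "wy": 0, "wz": 0}
  gripper: 0.5

```text
time_s: 15.3
tool_pos: [0.4768, 0.1737, 0.0871]
eef_rot: [3.142, 0.0, 0.049]
force: [-0.3, -0.6, -0.7]
gripper_width: 0.0406
finger_force: 0.0
```

>>> carry_out:
  plan:
    - {"dx": 0, "dy": 0, "dz": -0.6, "wx": 0, "wy": 0, "wz": 0}
    - {"dx": 0, "dy": 0, "dz": -1.5, "wx": 0, "wy": 0, "wz": 0}
    - {"dx": 0, "dy": 0, "dz": -2.8, "wx": 0, "wy": 0, "wz": 0}
    - {"dx": 0, "dy": 0, "dz": -4.1, "wx": 0, "wy": 0, "wz": 0}
    - {"dx": 0, "dy": 0, "dz": -5.0, "wx": 0, "wy": 0, "wz": 0}

```text
time_s: 15.72
tool_pos: [0.4776, 0.1738, 0.2148]
eef_rot: [-3.141, -0.003, 0.049]
force: [0.1, 0.5, 1.0]
gripper_width: 0.043
finger_force: 0.0
```

```bash
python3 - <<'E'
from h import *
st();to(loc(H,-.122,.100,.2),.042)
E
```

```text
15.72 pos [0.4776 0.1738 0.2148] rot [-3.141e+00 -3.000e-03  4.900e-02] F [0.1 0.5 1. ] w 0.043 ff 0.0
[ 0.453  -0.1955  0.2   ] d [-1.71 14.71  0.58] w [-0.   -0.03  0.07]
```

>>> carry_out:
  plan:
    - {"dx": -0.12, "dy": 1.1, "dz": 0, "wx": 0, "wy": 0, "wz": 0}
    - {"dx": -0.26, "dy": 2.3, "dz": 0, "wx": 0, "wy": 0, "wz": 0}
    - {"dx": -0.4, "dy": 3.5, "dz": 0, "wx": 0, "wy": 0, "wz": 0}
    - {"dx": -0.55, "dy": 4.8, "dz": 0, "wx": 0, "wy": 0, "wz": 0}
    - {"dx": -0.7, "dy": 6.1, "dz": 0, "wx": 0, "wy": 0, "wz": 0}

```text
time_s: 16.13
tool_pos: [0.4664, 0.0194, 0.2124]
eef_rot: [3.142, -0.0, 0.05]
force: [0.4, 0.9, 0.0]
gripper_width: 0.0433
finger_force: 0.0
```

>>> carry_out:
  plan:
    - {"dx": -0.15, "dy": 1.3, "dz": 0, "wx": 0, "wy": 0, "wz": 0}
    - {"dx": -0.3, "dy": 2.6, "dz": 0, "wx": 0, "wy": 0, "wz": 0}
    - {"dx": -0.45, "dy": 3.9, "dz": 0, "wx": 0, "wy": 0, "wz": 0}
    - {"dx": -0.6, "dy": 5.2, "dz": 0, "wx": 0, "wy": 0, "wz": 0}
    - {"dx": -0.75, "dy": 6.3, "dz": 0, "wx": 0, "wy": 0, "wz": 0}

```text
time_s: 16.55
tool_pos: [0.4557, -0.1399, 0.2123]
eef_rot: [3.141, -0.0, 0.049]
force: [-0.1, -0.8, -0.1]
gripper_width: 0.0434
finger_force: 0.0
```

>>> carry_out:
  plan:
    - {"dx": -0.13, "dy": 1.2, "dz": 0, "wx": 0, "wy": 0, "wz": 0.07}
    - {"dx": -0.26, "dy": 2.3, "dz": 0, "wx": 0, "wy": 0, "wz": 0.07}
    - {"dx": -0.26, "dy": 2.3, "dz": 0, "wx": 0, "wy": 0, "wz": 0.07}
    - {"dx": -0.26, "dy": 2.3, "dz": 0, "wx": 0, "wy": 0, "wz": 0.07}
    - {"dx": -0.26, "dy": 2.3, "dz": 0, "wx": 0, "wy": 0, "wz": 0.07}
  gripper: 0.4

```text
time_s: 16.97
tool_pos: [0.4517, -0.1949, 0.212]
eef_rot: [-3.14, 0.001, 0.041]
force: [0.4, -0.6, 0.0]
gripper_width: 0.0517
finger_force: 0.0
```

```bash
python3 - <<'E'
from h import *
s=st();to(np.array([.4515,-.1955,.02]),.042)
f=grab_frame("top")
a=cv2.resize(f["pixels"][120:235,115:235,::-1],(600,575),interpolation=cv2.INTER_CUBIC)
g=grab_frame("side")
b=cv2.resize(g["pixels"][190:290,130:240,::-1],(600,545),interpolation=cv2.INTER_CUBIC)
cv2.imwrite("pics/p.png",cv2.resize(np.vstack([a[250:],b]),(500,580)))
E
```

```text
16.97 pos [ 0.4517 -0.1949  0.212 ] rot [-3.14e+00  1.00e-03  4.10e-02] F [ 0.4 -0.6  0. ] w 0.0517 ff 0.0
[ 0.4515 -0.1955  0.02  ] d [-0.    0.04  7.68] w [-0.01  0.01 -0.01]
```

View pics/p.png

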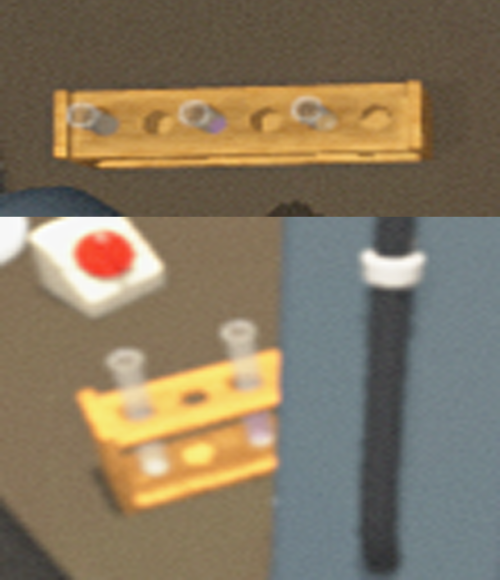

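The tube with the purple sample stands upright in the third hole: its rim is at (195,113) in the top part and (240,330) in the side part. Next is the pad.

>>> carry_out:
  plan:
    - {"dx": 0, "dy": 0, "dz": 1.2, "wx": 0, "wy": 0, "wz": 0}
    - {"dx": 0, "dy": 0, "dz": 2.5, "wx": 0, "wy": 0, "wz": 0}
    - {"dx": 0, "dy": 0, "dz": 3.8, "wx": 0, "wy": 0, "wz": 0}
    - {"dx": 0, "dy": 0, "dz": 4.8, "wx": 0, "wy": 0, "wz": 0}
    - {"dx": 0, "dy": 0, "dz": 5.5, "wx": 0, "wy": 0, "wz": 0}

```text
time_s: 17.48
tool_pos: [0.4513, -0.1933, 0.0728]
eef_rot: [-3.139, 0.003, 0.044]
force: [0.5, -0.2, -0.1]
gripper_width: 0.052
finger_force: 0.0
```

>>> carry_out:
  plan:
    - {"dx": 0, "dy": 0, "dz": 0.5, "wx": 0, "wy": 0, "wz": 0}
    - {"dx": 0, "dy": 0, "dz": 1.0, "wx": 0, "wy": 0, "wz": 0}
    - {"dx": 0, "dy": 0, "dz": 1.6, "wx": 0, "wy": 0, "wz": 0}
    - {"dx": 0, "dy": 0, "dz": 2.1, "wx": 0, "wy": 0, "wz": 0}
    - {"dx": 0, "dy": 0, "dz": 2.1, "wx": 0, "wy": 0, "wz": 0}

```text
time_s: 17.9
tool_pos: [0.4513, -0.1935, 0.0206]
eef_rot: [-3.139, 0.003, 0.044]
force: [0.1, 0.9, -0.2]
gripper_width: 0.0519
finger_force: 0.0
```

>>> carry_out:
  plan:
    - {"dx": 0, "dy": 0, "dz": 0, "wx": 0, "wy": 0, "wz": 0}
    - {"dx": 0, "dy": 0, "dz": 0, "wx": 0, "wy": 0, "wz": 0}
    - {"dx": 0, "dy": 0, "dz": 0, "wx": 0, "wy": 0, "wz": 0}
    - {"dx": 0, "dy": 0, "dz": 0, "wx": 0, "wy": 0, "wz": 0}
    - {"dx": 0, "dy": 0, "dz": 0, "wx": 0, "wy": 0, "wz": 0}
  gripper: 1
  newtons: 18

```text
time_s: 18.32
tool_pos: [0.4528, -0.1961, 0.0231]
eef_rot: [3.14, -0.001, 0.043]
force: [-2.2, -1.0, 1.2]
gripper_width: 0.0282
finger_force: 18.0
```

>>> carry_out:
  plan:
    - {"dx": -0.03, "dy": 0, "dz": -0.12, "wx": 0, "wy": 0, "wz": 0}
    - {"dx": -0.05, "dy": 0, "dz": -0.24, "wx": 0, "wy": 0, "wz": 0}
    - {"dx": -0.07, "dy": 0, "dz": -0.37, "wx": 0, "wy": 0, "wz": 0}
    - {"dx": -0.09, "dy": 0, "dz": -0.5, "wx": 0, "wy": 0, "wz": 0}
    - {"dx": -0.11, "dy": 0, "dz": -0.65, "wx": 0, "wy": 0, "wz": 0}

```text
time_s: 18.73
tool_pos: [0.4498, -0.1962, 0.0388]
eef_rot: [3.141, -0.001, 0.042]
force: [1.2, -3.3, -6.4]
gripper_width: 0.0279
finger_force: 18.0
```

>>> carry_out:
  plan:
    - {"dx": -0.01, "dy": 0, "dz": -0.14, "wx": 0, "wy": 0, "wz": 0}
    - {"dx": -0.02, "dy": 0, "dz": -0.28, "wx": 0, "wy": 0, "wz": 0}
    - {"dx": -0.03, "dy": 0, "dz": -0.42, "wx": 0, "wy": 0, "wz": 0}
    - {"dx": -0.03, "dy": 0, "dz": -0.56, "wx": 0, "wy": 0, "wz": 0}
    - {"dx": -0.03, "dy": 0, "dz": -0.68, "wx": 0, "wy": 0, "wz": 0}

```text
time_s: 19.15
tool_pos: [0.4491, -0.1962, 0.0562]
eef_rot: [3.14, -0.001, 0.042]
force: [2.6, -5.2, -5.4]
gripper_width: 0.0278
finger_force: 18.0
```

>>> carry_out:
  plan:
    - {"dx": 0.01, "dy": 0, "dz": -0.1, "wx": 0, "wy": 0, "wz": 0}
    - {"dx": 0.02, "dy": 0, "dz": -0.2, "wx": 0, "wy": 0, "wz": 0}
    - {"dx": 0.04, "dy": 0, "dz": -0.3, "wx": 0, "wy": 0, "wz": 0}
    - {"dx": 0.06, "dy": 0, "dz": -0.4, "wx": 0, "wy": 0, "wz": 0}
    - {"dx": 0.08, "dy": 0, "dz": -0.5, "wx": 0, "wy": 0, "wz": 0}

```text
time_s: 19.57
tool_pos: [0.4503, -0.1961, 0.0685]
eef_rot: [3.141, 0.001, 0.043]
force: [-1.5, -6.4, -5.9]
gripper_width: 0.0279
finger_force: 18.0
```

>>> carry_out:
  plan:
    - {"dx": 0.01, "dy": 0, "dz": -0.06, "wx": 0, "wy": 0, "wz": 0}
    - {"dx": 0.02, "dy": 0, "dz": -0.12, "wx": 0, "wy": 0, "wz": 0}
    - {"dx": 0.03, "dy": 0, "dz": -0.18, "wx": 0, "wy": 0, "wz": 0}
    - {"dx": 0.04, "dy": 0, "dz": -0.24, "wx": 0, "wy": 0, "wz": 0}
    - {"dx": 0.05, "dy": 0, "dz": -0.28, "wx": 0, "wy": 0, "wz": 0}

```text
time_s: 19.98
tool_pos: [0.4516, -0.196, 0.0756]
eef_rot: [3.141, 0.001, 0.043]
force: [-0.6, -6.2, -4.7]
gripper_width: 0.0276
finger_force: 18.0
```

>>> carry_out:
  plan:
    - {"dx": 0.01, "dy": 0, "dz": -0.04, "wx": 0, "wy": 0, "wz": 0}
    - {"dx": 0.02, "dy": 0, "dz": -0.08, "wx": 0, "wy": 0, "wz": 0}
    - {"dx": 0.03, "dy": 0, "dz": -0.12, "wx": 0, "wy": 0, "wz": 0}
    - {"dx": 0.03, "dy": 0, "dz": -0.12, "wx": 0, "wy": 0, "wz": 0}

```text
time_s: 20.32
tool_pos: [0.4523, -0.196, 0.0787]
eef_rot: [3.141, 0.001, 0.043]
force: [-0.3, -6.1, -3.7]
gripper_width: 0.0273
finger_force: 18.0
```

>>> carry_out:
  plan:
    - {"dx": 0.01, "dy": 0, "dz": -0.03, "wx": 0, "wy": 0, "wz": 0}
    - {"dx": 0.01, "dy": 0, "dz": -0.06, "wx": 0, "wy": 0, "wz": 0}
    - {"dx": 0.02, "dy": 0, "dz": -0.08, "wx": 0, "wy": 0, "wz": 0}
    - {"dx": 0.02, "dy": 0, "dz": -0.08, "wx": 0, "wy": 0, "wz": 0}

```text
time_s: 20.65
tool_pos: [0.4528, -0.196, 0.0807]
eef_rot: [3.14, 0.001, 0.043]
force: [-0.5, -5.4, -1.7]
gripper_width: 0.0279
finger_force: 18.0
```

>>> carry_out:
  plan:
    - {"dx": 0.01, "dy": 0, "dz": -0.03, "wx": 0, "wy": 0, "wz": 0}
    - {"dx": 0.01, "dy": 0, "dz": -0.06, "wx": 0, "wy": 0, "wz": 0}
    - {"dx": 0.02, "dy": 0, "dz": -0.08, "wx": 0, "wy": 0, "wz": 0}
    - {"dx": 0.02, "dy": 0, "dz": -0.08, "wx": 0, "wy": 0, "wz": 0}

```text
time_s: 20.98
tool_pos: [0.4531, -0.1959, 0.0817]
eef_rot: [3.141, 0.001, 0.043]
force: [0.1, -7.1, -11.4]
gripper_width: 0.0276
finger_force: 18.0
```

>>> carry_out:
  plan:
    - {"dx": 0.01, "dy": 0, "dz": -0.03, "wx": 0, "wy": 0, "wz": 0}
    - {"dx": 0.01, "dy": 0, "dz": -0.06, "wx": 0, "wy": 0, "wz": 0}
    - {"dx": 0.01, "dy": 0, "dz": -0.08, "wx": 0, "wy": 0, "wz": 0}
    - {"dx": 0.01, "dy": 0, "dz": -0.08, "wx": 0, "wy": 0, "wz": 0}

```text
time_s: 21.32
tool_pos: [0.4531, -0.1959, 0.0824]
eef_rot: [3.141, 0.002, 0.043]
force: [1.1, -8.8, -21.8]
gripper_width: 0.0278
finger_force: 18.0
```

The pad is against its stop. I'll ease most of the load, open, and back off upwards.

>>> carry_out:
  plan:
    - {"dx": 0, "dy": 0, "dz": 0.06, "wx": 0, "wy": 0, "wz": 0}
    - {"dx": 0, "dy": 0, "dz": 0.06, "wx": 0, "wy": 0, "wz": 0}

```text
time_s: 21.48
tool_pos: [0.4531, -0.1959, 0.0823]
eef_rot: [3.141, 0.002, 0.043]
force: [-1.7, -6.9, -10.1]
gripper_width: 0.0275
finger_force: 18.0
```

>>> carry_out:
  plan:
    - {"dx": 0, "dy": 0, "dz": 0, "wx": 0, "wy": 0, "wz": 0}
    - {"dx": 0, "dy": 0, "dz": 0, "wx": 0, "wy": 0, "wz": 0}
    - {"dx": 0, "dy": 0, "dz": 0, "wx": 0, "wy": 0, "wz": 0}
    - {"dx": 0, "dy": 0, "dz": 0, "wx": 0, "wy": 0, "wz": 0}
    - {"dx": 0, "dy": 0, "dz": 0, "wx": 0, "wy": 0, "wz": 0}
  gripper: 0.3

```text
time_s: 21.9
tool_pos: [0.4538, -0.1948, 0.0829]
eef_rot: [-3.141, 0.0, 0.042]
force: [-0.6, 0.5, 0.5]
gripper_width: 0.0533
finger_force: 0.0
```

>>> carry_out:
  plan:
    - {"dx": 0, "dy": 0, "dz": -0.8, "wx": 0, "wy": 0, "wz": 0}
    - {"dx": 0, "dy": 0, "dz": -2, "wx": 0, "wy": 0, "wz": 0}
    - {"dx": 0, "dy": 0, "dz": -3.4, "wx": 0, "wy": 0, "wz": 0}
    - {"dx": 0, "dy": 0, "dz": -4.8, "wx": 0, "wy": 0, "wz": 0}
    - {"dx": 0, "dy": 0, "dz": -6, "wx": 0, "wy": 0, "wz": 0}

```text
time_s: 22.32
tool_pos: [0.4539, -0.1949, 0.2348]
eef_rot: [3.142, -0.001, 0.042]
force: [0.3, -0.5, 0.3]
gripper_width: 0.0603
finger_force: 0.0
```

>>> carry_out:
  plan:
    - {"dx": 0, "dy": -1, "dz": 0, "wx": 0, "wy": 0, "wz": 0}
    - {"dx": 0, "dy": -2.3, "dz": 0, "wx": 0, "wy": 0, "wz": 0}
    - {"dx": 0, "dy": -3.6, "dz": 0, "wx": 0, "wy": 0, "wz": 0}
    - {"dx": 0, "dy": -4.9, "dz": 0, "wx": 0, "wy": 0, "wz": 0}
    - {"dx": 0, "dy": -6, "dz": 0, "wx": 0, "wy": 0, "wz": 0}

```text
time_s: 22.73
tool_pos: [0.4466, -0.0432, 0.2328]
eef_rot: [-3.141, 0.001, 0.042]
force: [-0.8, 0.3, -0.0]
gripper_width: 0.0607
finger_force: 0.0
```

>>> carry_out:
  plan:
    - {"dx": 0, "dy": -1, "dz": 0, "wx": 0, "wy": 0, "wz": 0}
    - {"dx": 0, "dy": -2, "dz": 0, "wx": 0, "wy": 0, "wz": 0}
    - {"dx": 0, "dy": -2, "dz": 0, "wx": 0, "wy": 0, "wz": 0}

```text
time_s: 22.98
tool_pos: [0.4437, 0.0085, 0.2325]
eef_rot: [-3.139, 0.002, 0.046]
force: [0.0, -0.6, -0.4]
gripper_width: 0.0612
finger_force: 0.0
```

```bash
python3 - <<'E'
from h import *
st();f=grab_frame("top");g=grab_frame("side")
o=cv2.imread("pics/top0.png")[130:230,300:400];n=f["pixels"][130:230,300:400,::-1]
print("shift vs start",cv2.phaseCorrelate(cv2.cvtColor(o,6).astype(np.float32),cv2.cvtColor(np.ascontiguousarray(n),6).astype(np.float32)),np.abs(o.astype(int)-n).mean((0,2))[::10].round())
for y0,y1,x0,x1 in((205,228,308,324),(136,192,322,394)):
    A=cv2.imread("pics/top0.png")[y0:y1,x0:x1];B=np.ascontiguousarray(f["pixels"][y0:y1,x0:x1,::-1])
    print(cv2.phaseCorrelate(cv2.cvtColor(A,6).astype(np.float32),cv2.cvtColor(B,6).astype(np.float32)))
a=cv2.resize(n,(400,400),interpolation=3);b=cv2.resize(o,(400,400),interpolation=3)
cv2.imwrite("pics/fin.png",np.hstack([b,a]))
E
```

```text
22.98 pos [0.4437 0.0085 0.2325] rot [-3.139e+00  2.000e-03  4.600e-02] F [ 0.  -0.6 -0.4] w 0.0612 ff 0.0
shift vs start ((-0.033588025907555163, -0.0009264762189715725), 0.9720962783813477) [5. 3. 3. 3. 3. 3. 3. 4. 3. 3.]
((-0.09930781762323804, -0.01792565105913546), 1.025886142005523)
((0.04907602677069178, -0.021578967392713366), 0.9374079624811809)
```

View pics/fin.png

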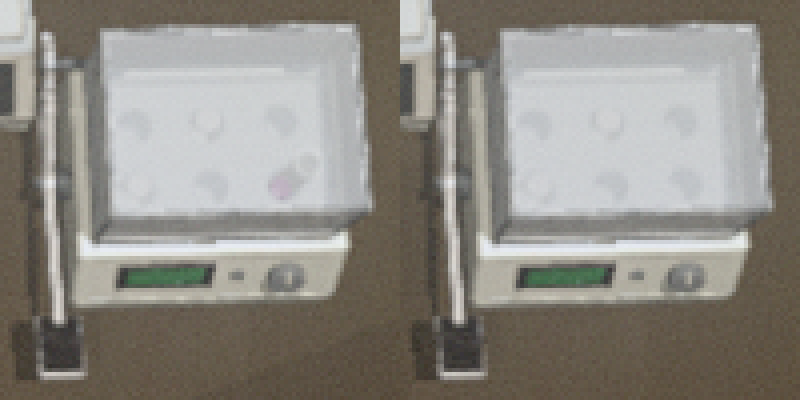

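The right half (now) matches the left half (start) with no measurable shift: the hood is shut, the pad is up at (462,345), both vials are in place and the tube's well is empty. I'm handing in.

```bash
python3 -c "
from cell import *
print(sign_off())"
```

```text
the job is handed in; nothing more can be done
None
```

I handed the job in at about 23 s of robot time: the test tube stands fully down in the front rack's y = +16 mm hole, and the hood is shut over the two vials with the pedal up at its stop; sign-off returned no verdict.

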